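Put the flat brush and the filling knife away in their fitted case

ROBOT

A 6-joint arm with a two-finger parallel gripper is mounted at the origin on the work surface. World frame = base frame: x ahead of the robot, y to its left, z up, the work surface at z = 0. Lengths are in m, angles in rad, forces in N, time in s.
With the tool pointing down it reaches from about 0.425 to 0.925 m from the base axis. Payload 12.5 kg.
Tool frame: the origin (TCP) lies midway between the tips of the shut fingers; the grasp point (between the pads) lies 19 mm behind it; z points along the fingers, x is the direction in which the jaws open and shut, and the axes are right-handed (so a half turn about z gives the same grasp; the last joint's range is limited). The gripper opens to 85 mm and grips with 20 to 120 N. Pads are 22 mm wide; open, the fingers measure 114 mm over their backs; the gripper's body (76 mm by 85 mm) begins 54 mm behind the grasp point. The pads swing forward as they close: fully open they stand 13 mm farther back than shut.
Start: joints at [-1.448, 0.491, 1.559, -0, 1.092, -0.106], TCP at [0.142, -0.609, 0.231] pointing down, gripper open.
Joint ranges: [-3.1, 3.1], [-0.84, 2.19], [0.05, 2.79], [-1.13, 4.28], [0.06, 2.93], [-2.69, 2.69]. Speed limits (rad/s): [2.22, 2.22, 2.79, 3.14, 3.14, 3.14].

INTERFACE

Orientations are given as a unit quaternion [w, x, y, z].
In Python, from plant import move_ptp, move_straight, move_joints, open_gripper, grasp, sleep, ik, read_camera, MotionError, job_done, read_time_s, read_joints, read_qd, read_tau, read_tool_pos, read_tcp_rot, read_contact_force, read_torque, read_gripper_width gives the robot as it stands. Calls block until the motion is done:
- move_ptp(position, orientation): joint-space move of the TCP to a pose.
- move_straight(position, attitude=None, vel=0.15): straight line of the TCP; attitude=None keeps the orientation; vel is the mean speed in m/s.
- move_joints(angles): joint-space move.
- open_gripper() and grasp(f_grip=None): open the fingers fully, or close them until they stop; f_grip is the grip in N (None keeps the last).
- sleep(seconds).
- ik(position, orientation): joint angles nearest the present ones, or None.
- read_camera(name): name is "scene" or "top" or "wrist"; returns a dict with "frame" (400x640x3 uint8, red, green, blue), "intrinsics" (3x3 intrinsics, pixels), "k1" (the pictures are not rectified: a ray, as slopes to the right and down, at radius r is drawn at 1 + k1 r^2 times it, then the intrinsics apply), "rvec" (rotation vector, rad) and "tvec" (3), from world to camera coordinates, as OpenCV has them. Camera axes: x right, y down, z forward; pixel columns grow to the right and rows downward; lengths in m; the calibration is good to about 2 mm. A picture is of the moment at which its call begins. There is no depth.
A pose or a line that the arm cannot do raises MotionError and nothing moves.
- job_done(): hands the job in, once; it reports no verdict.
Readings, each from a call of its own:
- read_time_s(): time.
- read_joints(): joint angles.
- read_qd(): joint speeds.
- read_tau(): joint torques, N m.
- read_tool_pos(): TCP position.
- read_tcp_rot(): TCP orientation.
- read_contact_force(): force on the tool from outside, world axes, zero at the start.
- read_torque(): the same for the moment, N m.
- read_gripper_width(): opening from 0.0 (shut) to 1.0 (fully open).
Only numpy, scipy, OpenCV 4.12 (cv2) and the standard library are available. Lean on these libraries where they do the work, as an engineer would, in place of code of your own. Each camera call takes 0.05 s, during which the arm holds its last target. There are 200 camera calls.

TASK

Pack up the painting tools: lay the flat brush and the filling knife flat in the two bays of the plywood case that are cut to their shapes, each turned the way its bay is cut, setting them down rather than dropping them. Then close the case's lid fully. Leave everything else on the table where it is.

Things in the scene. Friction and masses are not known exactly. Their poses are not given: they have to be found in the camera images.
- case: Open plywood tool case, 260 (x) by 250 (y) mm, 42 mm high without its lid, walls 10 mm, fixed to the table. Origin: centre of its underside; x along the bays towards the hinge side, z up. Inside, wooden infill (top at z = 36 mm) leaves two bays down to a floor at z = 12 mm, on the lines y = +52 mm (brush) and y = -52 mm (knife), and a finger trough across both
- trough (a point): Middle of the finger trough, on the case's floor at (-3, 0, 12) mm in the case's frame, same axes. It is 70 mm long in x, reaches the inner walls at y = +115 and -115 mm, as deep as the bays, and crosses both: room for opened fingers on both sides of each handle
- brush_bay (a point): Middle of the brush's bay, on its floor; axes as the case's. 204 mm long in x: a wide end (62 mm wide, from x = 15 to 103 mm) at +x, the hinge side, for ferrule and bristles; then the finger trough; then a slot 32 mm wide (x = -101 to -55 mm) for the handle's end. The brush belongs with its origin here and its bristles to +x
- knife_bay (a point): Middle of the knife's bay, on its floor; axes as the case's. 213 mm long in x: a wide end (76 mm wide, from x = -107 to -25 mm) at -x, away from the hinge, for the blade; then the finger trough; then a slot 34 mm wide (x = 45 to 106 mm) for the handle's end. The knife belongs with its origin here and its blade to -x
- lid (a joint): Angle of the lid: 0 shut on the rim, growing as it opens; starts open at 1.65 to 1.85 rad, leaning slightly outwards, at most 2.0. Hinge line: along the case's y at x = +130 mm, z = 42 mm in the case's frame; shut, the lid reaches to x = -130 mm. Stiff hinge: it stays at any angle and takes about 2 to 4 N at its free edge to move
- lid_edge (a point): Middle of the lid's free edge, in mid-thickness. The lid is a plain wooden panel 260 mm from hinge to free edge, 250 mm wide (along the case's y), 8 mm thick, 0.3 kg
- brush: Flat paint brush, 190 mm, 80 g, lying flat on the palette board. Origin: on its underside at half length; x from handle to bristles, z up. Wooden handle x = -95 to 0 mm, 22 wide, 16 thick; shoulder and steel ferrule to x = 45, up to 50 wide, 17 thick; stiff dark bristles to x = 95, 46 wide. Mass centre near x = 16 mm. Good grip: across the handle at x = -20 mm
- brush_tip (a point): Middle of the brush's bristle end: 95 mm along x from the brush's origin and 7.5 mm up
- knife: Filling knife, 200 mm, 0.1 kg, on the sloping rest, blade edge down on the ledge, handle up the slope. Origin: on its underside at half length; x from handle to blade, z out of its upper face. Wooden handle x = -100 to 10 mm, 24 wide, 18 thick; steel blade to x = 100, widening from 36 to 64, 2 thick. Mass centre near x = -8 mm. Good grip: across the handle at x = -10 mm, hand square to the slope
- knife_tip (a point): Middle of the knife's blade edge: 100 mm along x from the knife's origin and 1 mm up
- rest: Wooden sloping tool rest, fixed: a board 190 mm wide, 222 mm long, at 35 degrees, rising away from the robot, a 14 mm high ledge along its low edge. Origin: on the table under its centre; x level, to the uphill side. The board's face is 30 mm above the table at x = -85 mm (the ledge) and 150 mm at x = 87 mm (the top edge). Two tools lie on it, 90 mm apart, the knife on either side
- palette: White paint-spotted palette board, 200 by 190 mm, 12 mm thick, fixed on the table; the brush lies on it. Origin: centre of its underside
- paddle: Flat wooden stirring stick, 200 by 22 by 6 mm, on the sloping rest beside the knife; leave it. Origin: middle of its underside
- jar: Glass jar with a steel cap, 66 mm across, 85 mm high; leave it. Origin: centre of its underside
- tub: White plastic tub, 92 mm across, 70 mm high; leave it. Origin: centre of its underside
- mug: White mug, 80 mm across, 92 mm high, handle at its +y; leave it. Origin: centre of its underside
- tape: Roll of paper tape lying flat, 100 mm across, 25 mm high; leave it. Origin: centre of its underside
- cork_block: Cork sanding block, 100 by 60 by 32 mm; leave it. Origin: centre of its underside
Mind the look-alikes: they are no part of the job. Leave any turquoise look-alike of the knife alone. Leave any orange look-alike of the brush alone.

How it is judged:
By the outcome, as a careful person would: the job done as asked, in the order asked, and still so for the second after the job is handed in, with the robot touching nothing.
It also fails if it takes over 64 s, if anything falls off the work surface, if the arm or the gripper's body presses on something with over 40 N, if the wrist force passes 120 N, or if a joint passes its speed limit or range.

## Working session

There is one attempt and no reset: what is moved stays moved. The work goes in short steps, each a Python script; the robot and the scene stay as the last script left them, time stands still between calls to the robot, and variables do not carry over. Pictures are saved under pics/ and viewed, about 8 in all and at most 12, crops included, and the job is handed in when it is done.

```bash
ls; mkdir -p pics; cat > h.py <<'E'
import numpy as np, cv2
from scipy.spatial.transform import Rotation as R
from plant import *
def cam(name,save=None):
    c=read_camera(name); c={k:(np.array(v) if k!='k1' else v) for k,v in c.items()}
    if save: cv2.imwrite(f'pics/{save}.png',c['frame'][:,:,::-1])
    return c
def dist(c): return np.array([c['k1'],0,0,0,0],float)
def ray(c,px):
    n=cv2.undistortPoints(np.array(px,float).reshape(-1,1,2),c['intrinsics'].astype(float),dist(c)).reshape(-1,2)
    Rm=cv2.Rodrigues(c['rvec'].astype(float))[0]; o=-Rm.T@c['tvec'].ravel()
    return o,np.c_[n,np.ones(len(n))]@Rm
def onz(c,px,z):
    o,d=ray(c,px); return o+d*((z-o[2])/d[:,2])[:,None]
def onplane(c,px,p,n):
    o,d=ray(c,px); return o+d*(((p-o)@n)/(d@n))[:,None]
def proj(c,P):
    return cv2.projectPoints(np.array(P,float).reshape(-1,1,3),c['rvec'].astype(float),c['tvec'].astype(float),c['intrinsics'].astype(float),dist(c))[0].reshape(-1,2)
def quat(xa,za):
    xa=np.array(xa,float);za=np.array(za,float);za/=np.linalg.norm(za);xa-=za*(xa@za);xa/=np.linalg.norm(xa)
    q=R.from_matrix(np.c_[xa,np.cross(za,xa),za]).as_quat(); return [q[3],q[0],q[1],q[2]]
E
python3 - <<'E'
from h import *
for n in ('scene','top','wrist'):
    c=cam(n,n+'0'); o,d=ray(c,[[320,200]]); print(n,o,d,c['k1'],c['intrinsics'].ravel())
print(read_time_s(),read_tcp_rot(),read_gripper_width())
E
```

```text
pics
scene [ 1.34687951 -0.67932511  1.19030767] [[-0.54677654  0.43714136 -0.71418152]] 0.05302781623601057 [514.68979455   0.         322.93822186   0.         514.68979455
 195.40207676   0.           0.           1.        ]
top [ 0.37913905 -0.00964802  1.39474092] [[ 0.11328139  0.01025858 -0.99365167]] -0.03815334633541786 [479.86738442   0.         312.17419816   0.         479.86738442
 198.10543338   0.           0.           1.        ]
wrist [ 0.21864838 -0.5922344   0.3726604 ] [[-0.30101394 -0.06487529 -0.95142427]] 0.0103714202862713 [326.0523087    0.         321.30930502   0.         326.0523087
 198.95776848   0.           0.           1.        ]
0.15 [-3.14981368e-04  7.83188513e-01 -6.21784166e-01 -3.22727452e-04] 0.9956192947101372
```

View pics/top0.png

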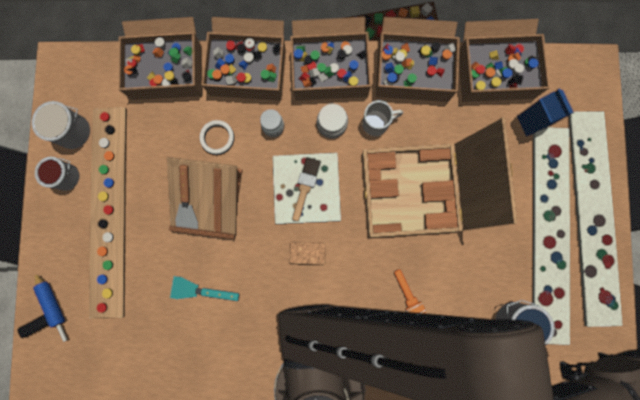

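View pics/scene0.png

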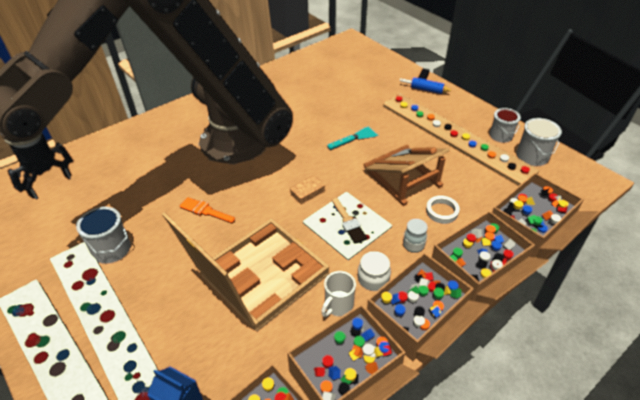

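The top view (up = +x, left = +y) shows the rest at about (203,197) with the knife on its left side and its handle uphill. The brush is on the palette at (306,190), bristles up, and the case is at (411,192) with its hinge on the right. The look-alikes are turquoise at (205,290) and orange at (408,290). Next I'll take an enlarged crop.

```bash
python3 - <<'E'
import cv2,numpy as np
a=cv2.imread('pics/top0.png')
x=cv2.resize(a[140:245,160:345],None,fx=4,fy=4,interpolation=cv2.INTER_CUBIC)
y=cv2.resize(a[110:250,350:520],None,fx=4,fy=4,interpolation=cv2.INTER_CUBIC)
cv2.imwrite('pics/c1.png',x);cv2.imwrite('pics/c2.png',y)
E
```

```text
(no output)
```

View pics/c1.png

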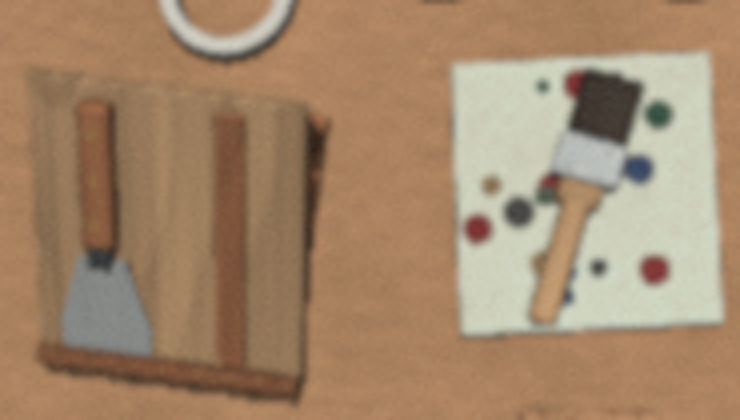

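View pics/c2.png

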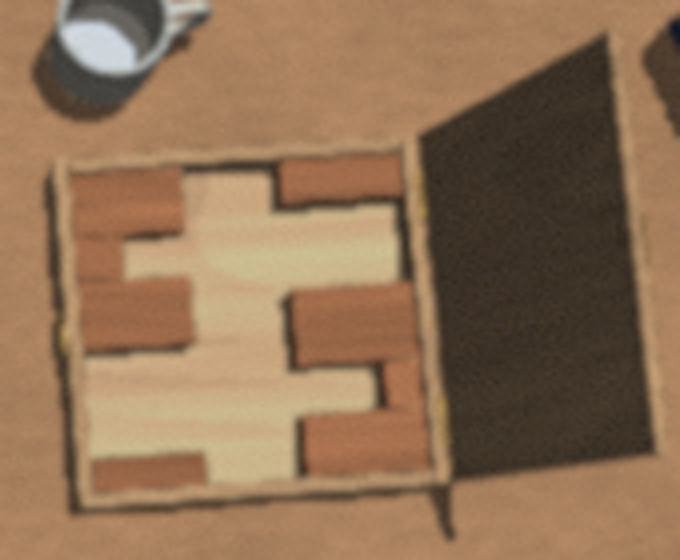

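The crops show the brush tip at about (612,78) and its handle end at (543,320) in c1. The knife's handle end is at (95,100) and its blade edge at (107,352). The case rim's outer corners in c2 are at (52,160), (412,138), (450,480) and (78,508). I'll turn these into positions.

```bash
cat > m1.py <<'E'
from h import *
np.set_printoptions(precision=4,suppress=True)
c=cam('top')
g=lambda p,o:np.array(p,float)/4+np.array(o)-0.375
rim=onz(c,g([[52,160],[412,138],[450,480],[78,508]],(350,110)),.042)
print('rim',rim,np.linalg.norm(rim-np.roll(rim,-1,0),axis=1)); print('case',rim.mean(0))
b=onz(c,g([[612,78],[543,320]],(160,140)),.012+.010)
print('brush',b,np.linalg.norm(b[0]-b[1]),b.mean(0))
top=onz(c,g([[28,70],[308,105]],(160,140)),.150); 
led=onz(c,g([[40,345],[300,378]],(160,140)),.030+.012)
print('rest',top,led,np.linalg.norm(top[0]-top[1]),np.linalg.norm(led[0]-led[1]))
u=(top.mean(0)-led.mean(0))[:2];t=(top[1]-top[0])[:2]
print('len',np.linalg.norm(u),np.degrees(np.arctan2(u[1],u[0])),np.degrees(np.arctan2(t[0],-t[1])))
pal=onz(c,g([[452,62],[710,52],[723,325],[462,335]],(160,140)),.012);print('pal',pal,pal.mean(0))
E
python3 m1.py
```

```text
rim [[ 0.6803 -0.116   0.042 ]
 [ 0.6994 -0.3738  0.042 ]
 [ 0.4547 -0.3957  0.042 ]
 [ 0.4316 -0.135   0.042 ]] [0.2585 0.2457 0.2618 0.2494]
case [ 0.5665 -0.2551  0.042 ]
brush [[0.6551 0.0276 0.022 ]
 [0.4781 0.0744 0.022 ]] 0.18307725837890704 [0.5666 0.051  0.022 ]
rest [[0.6311 0.4142 0.15  ]
 [0.6092 0.2251 0.15  ]] [[0.4537 0.4319 0.042 ]
 [0.4331 0.2445 0.042 ]] 0.19034829475898465 0.18856355912269843
len 0.17769072871178038 -6.002125337268876 -6.610914840907175
pal [[ 0.6679  0.1457  0.012 ]
 [ 0.6772 -0.0437  0.012 ]
 [ 0.477  -0.0549  0.012 ]
 [ 0.4671  0.1334  0.012 ]] [0.5723 0.0451 0.012 ]
```

```bash
cat > s1.py <<'E'
from h import *
np.set_printoptions(precision=4,suppress=True)
cx=np.array([.081,-.9967,0]);cy=np.array([.9967,.081,0]);dn=[0,0,-1]
b=np.array([.967,-.256,0]);bx=np.array([.256,.967,0])
for s in (1,-1):
    print('brush',s,ik([.549,.056,.2],quat(s*bx,dn)))
    print('place',s,ik([.617,-.25,.1],quat(s*cy,dn)))
    k=np.array([np.sin(.61)*.994,-.105*np.sin(.61),-np.cos(.61)]); kx=np.array([.105,.994,0])
    print('knife',s,ik([.5,.38,.25],quat(s*kx,k)), 'kplace',ik([.515,-.26,.1],quat(-s*cy,dn)))
p=read_tool_pos(); move_straight([p[0],p[1],.43],vel=.3)
move_ptp([.52,.06,.33],quat(bx,dn)); print(read_time_s(),read_joints())
c=cam('wrist','w1')
print(proj(c,[[.6551,.0276,.022],[.4781,.0744,.022]]))
E
python3 s1.py
```

```text
brush 1 [-0.0181  0.423   1.7766 -0.      0.942  -1.33  ]
place 1 [-0.4841  0.6883  1.572  -0.      0.8813 -0.5652]
knife 1 [ 0.7152  0.3903  1.821  -0.7794  0.6385 -0.1787] kplace [-0.582   0.5864  1.8058 -0.      0.7494  2.4785]
brush -1 [-0.0181  0.423   1.7766 -0.      0.942   1.8115]
place -1 [-0.4841  0.6883  1.572  -0.      0.8813  2.5764]
knife -1 None kplace [-0.582   0.5864  1.8058 -0.      0.7494 -0.6631]
3.7417 [-0.0124  0.2535  1.6622 -0.0001  1.2258 -1.3232]
[[324.2612 243.572 ]
 [324.5787 119.612 ]]
```

View pics/w1.png

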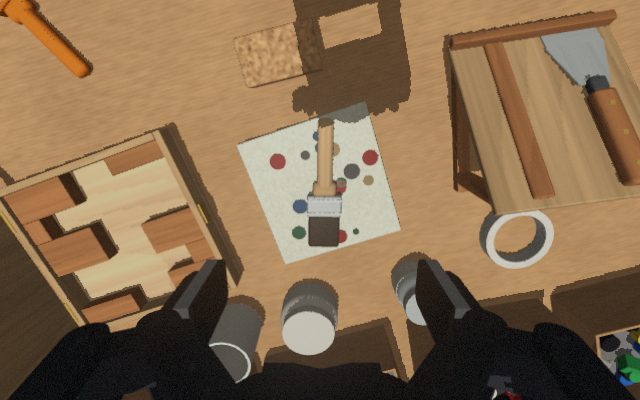

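The wrist view shows the brush with its tip at about (323,246), its handle end at (326,119), and its axis nearly along the image column. The case is at the left and the knife and rest at the right. I'll compute positions and grasp.

```bash
cat > s2.py <<'E'
from h import *
np.set_printoptions(precision=4,suppress=True)
c=cam('wrist')
tip=onz(c,[[323.5,246]],.027)[0];end=onz(c,[[326,119]],.024)[0]
f=c['frame'][110:190,300:350].astype(int); 
m=((f[:,:,0]-f[:,:,2])>45)&(f[:,:,0]>120)
n,l,st,ce=cv2.connectedComponentsWithStats(m.astype(np.uint8)); i=1+st[1:,4].argmax(); print(st[i],ce[i])
ys,xs=np.nonzero(l==i); P=onz(c,np.c_[xs+300,ys+110],.026)
ang=np.linalg.svd(P[:,:2]-P[:,:2].mean(0),full_matrices=False)[2][0]; ang*=np.sign(ang[0])
d=tip-end; print(tip,end,np.linalg.norm(d),d/np.linalg.norm(d),'handle axis',ang,P.mean(0))
E
python3 s2.py
```

```text
[  13   12   27   68 1074] [25.1322 48.2179]
[0.6563 0.0261 0.027 ] [0.4776 0.0765 0.024 ] 0.18567424666842824 [ 0.9623 -0.2715  0.0162] handle axis [ 0.9557 -0.2942] [0.5286 0.0619 0.026 ]
```

```bash
cat > s3.py <<'E'
from h import *
np.set_printoptions(precision=4,suppress=True)
b=np.array([.962,-.272,0]); x=[.272,.962,0]; g=np.array([.567,.0513,0])-.020*b
q=quat(x,[0,0,-1])
move_ptp([g[0],g[1],.10],q); move_straight([g[0],g[1],.0155],vel=.12)
print(read_contact_force()); grasp(60); print('w',read_gripper_width(),read_contact_force())
move_straight([g[0],g[1],.17],vel=.2); print(read_gripper_width(),read_contact_force(),read_time_s())
cx=np.array([.081,-.9967,0]);cy=np.array([.9967,.081,0]);C=np.array([.5665,-.255,0])
p=C-.003*cx+.052*cy
p=p+np.array([-.06,.06,.26]); move_ptp(p,quat(cy,[0,0,-1])); 
c=cam('wrist','w2'); print(read_time_s(),read_gripper_width())
print(proj(c,[C+.13*i*cx+.125*j*cy+[0,0,.042] for i,j in((1,1),(1,-1),(-1,-1),(-1,1))]))
E
python3 s3.py
```

```text
[ 0.4397  0.363  -0.839 ]
w 0.24075918978042127 [-0.7637  0.6481  5.5272]
0.24230963674474368 [ 0.2752 -0.2657 -0.6237] 7.1583
8.225 0.23923177790217023
[[418.6702 316.7106]
 [226.7423 316.1235]
 [205.9587 109.2979]
 [441.6874 110.0905]]
```

View pics/w2.png

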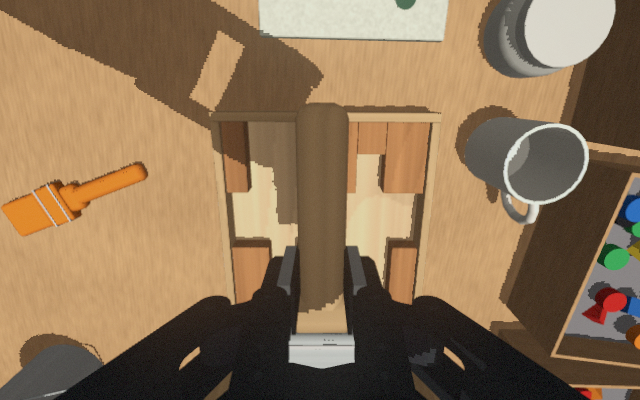

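The brush is held with its handle end towards the camera. The case's -x rim corners are near (211,114) and (441,113), a few pixels from the prediction. I'll crop in for the rim edges.

```bash
python3 - <<'E'
import cv2,numpy as np
a=cv2.imread('pics/w2.png')
L=cv2.resize(a[95:305,195:255],None,fx=4,fy=2.8,interpolation=cv2.INTER_CUBIC)
Rr=cv2.resize(a[95:305,395:455],None,fx=4,fy=2.8,interpolation=cv2.INTER_CUBIC)
T=cv2.resize(a[100:150,200:250],None,fx=5,fy=5.88,interpolation=cv2.INTER_CUBIC);T2=cv2.resize(a[100:150,400:450],None,fx=5,fy=5.88,interpolation=cv2.INTER_CUBIC)
cv2.imwrite('pics/c3.png',np.hstack([L,Rr,np.vstack([T,T2])[:588]]))
from h import *
c=cam('wrist'); print(ray(c,[[320,200]]))
E
```

```text
(array([ 0.55220945, -0.11005182,  0.40097947]), array([[ 0.02173773, -0.30673026, -0.95156206]]))
```

View pics/c3.png

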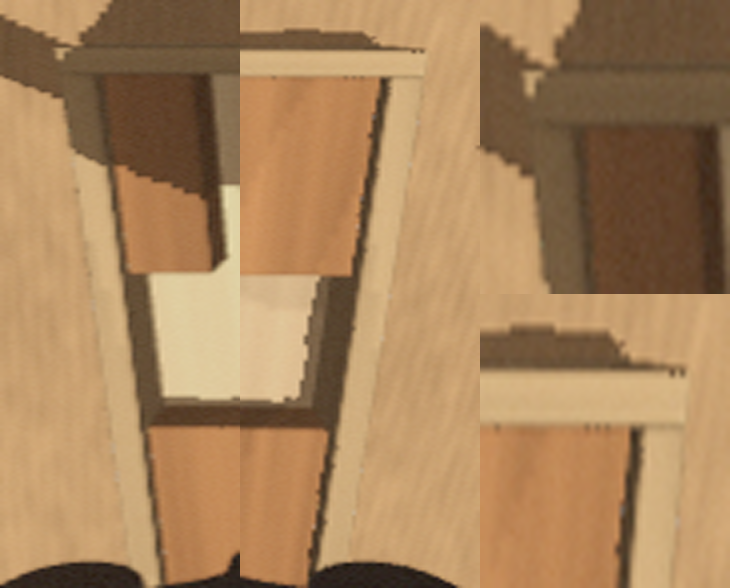

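```bash
python3 - <<'E'
from h import *
np.set_printoptions(precision=4,suppress=True)
c=cam('wrist')
P=onz(c,[[211.3,111.8],[441.1,112.9],[227.5,295],[422.5,295]],.042)
print(P)
T=onz(c,[[225,192.5],[425,192.5],[232,247.5],[417,247.5]],.036); print(T)
y=(P[1]-P[0])[:2]; print('width',np.linalg.norm(y)); y/=np.linalg.norm(y)
# side directions
l=(P[2]-P[0])[:2];r=(P[3]-P[1])[:2]; print([np.degrees(np.arctan2(*v[::-1])) for v in(l/np.linalg.norm(l),r/np.linalg.norm(r))],'y angle',np.degrees(np.arctan2(y[1],y[0]))-90)
x=np.array([y[1],-y[0]]); mid=(P[0]+P[1])[:2]/2; print('centre',mid+.13*x,'x',x)
w=((T[:2].mean(0)-T[2:].mean(0))[:2]); C=T.mean(0)[:2]; print('trough dist along x',(T[:2,:2]-mid)@x-.13,(T[2:,:2]-mid)@x-.13)
E
```

```text
[[ 0.4371 -0.1373  0.042 ]
 [ 0.6808 -0.1177  0.042 ]
 [ 0.4538 -0.3625  0.042 ]
 [ 0.7013 -0.3414  0.042 ]]
[[ 0.4494 -0.2279  0.036 ]
 [ 0.682  -0.2081  0.036 ]
 [ 0.4577 -0.2982  0.036 ]
 [ 0.685  -0.2788  0.036 ]]
width 0.24448178867065923
[np.float64(-85.77816728013637), np.float64(-84.77118758990125)] y angle -85.40271661944047
centre [ 0.5694 -0.2571] x [ 0.0802 -0.9968]
trough dist along x [-0.0387 -0.0398] [0.032 0.031]
```

```bash
cat > s4.py <<'E'
from h import *
np.set_printoptions(precision=4,suppress=True)
cx=np.array([.0805,-.9967,0]);cy=np.array([.9967,.0805,0]);C=np.array([.5682,-.2561,0])
c=cam('wrist'); t=np.array(read_tool_pos())
E=onz(c,[[322.5,104]],t[2]+.0085)[0]; e=(E-t); s=e@cx; lat=e@cy; print('end rel tcp: along',s,'lat',lat)
off=np.clip(-s-.075,-.006,.006)   # >0: brush sits further to -x
p=C+.017*cx+.052*cy+(-.020+off)*cx
q=quat(cy,[0,0,-1]); print(off,p)
move_ptp([p[0],p[1],.12],q); move_straight([p[0],p[1],.045],vel=.15); print(read_contact_force())
c=cam('wrist','w3')
for z in(.030,.020,.0165):
    move_straight([p[0],p[1],z],vel=.05); print(z,read_contact_force())
E
python3 s4.py
```

```text
end rel tcp: along -0.07346301859028503 lat 0.0007687110429564414
-0.0015369814097149631 [ 0.6197 -0.2474  0.    ]
[ 0.3058  0.3329 -1.9194]
0.03 [-0.2349 -0.7455  0.8434]
0.02 [ 0.0532 -0.1036 -1.7767]
0.0165 [ 0.61   -0.5932 -1.3923]
```

View pics/w3.png

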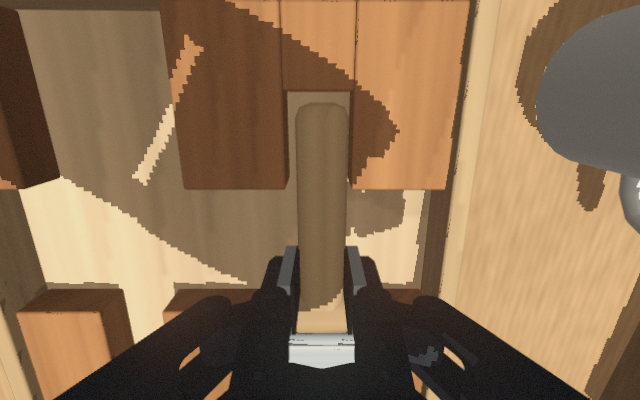

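The handle end sits centred in its slot (slot at columns 287–353, handle 296–348). The descent met no resistance, so I'll lower the last millimetre, release, and go look at the knife.

```bash
cat > s5.py <<'E'
from h import *
np.set_printoptions(precision=4,suppress=True)
p=read_tool_pos()
for z in (.0155,.0147):
    move_straight([p[0],p[1],z],vel=.03); f=read_contact_force(); print(z,f)
    if f[2]>4: break
open_gripper(); print(read_gripper_width(),read_contact_force())
move_straight([p[0],p[1],.2],vel=.2)
# knife view
a=np.deg2rad(35); h=np.array([.9943,-.107,0]); zt=np.sin(a)*h+np.array([0,0,-np.cos(a)]); kx=np.array([.107,.9943,0])
K=np.array([.533,.385,.10])
v=K-zt*.17
print(ik(v,quat(kx,zt)))
move_ptp(v,quat(kx,zt)); cam('wrist','w4'); print(read_time_s())
E
python3 s5.py
```

```text
0.0155 [-0.4317  0.9109  4.3367]
1.0003965934548178 [-0.1073  0.0498 -0.8062]
[ 0.8243  0.3673  1.8976 -0.8423  0.6648 -0.0141]
15.2417
```

View pics/w4.png

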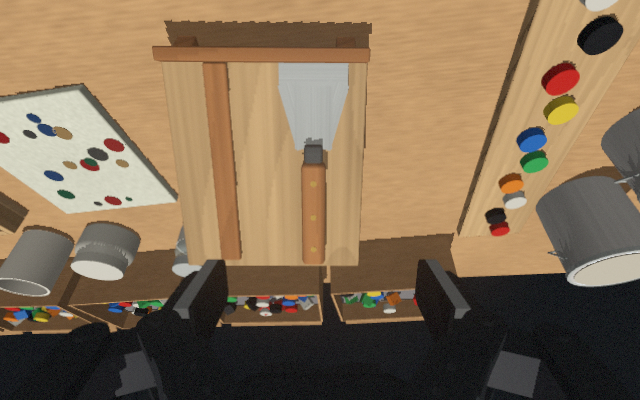

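The wrist view has the knife square in it: blade edge mid at about (314,65), handle end at (313,263), handle at columns 303–325. The board's top corners are at (188,265) and (358,265).

```bash
cat > s6.py <<'E'
from h import *
np.set_printoptions(precision=4,suppress=True)
c=cam('wrist'); a=np.deg2rad(35); h=np.array([.9943,-.107,0]); n=-np.sin(a)*h+np.array([0,0,np.cos(a)]); u=np.cos(a)*h+np.array([0,0,np.sin(a)])
O=np.array([.534,.3285,0]); F=O+.087*h+[0,0,.150]
bd=onplane(c,[[188,265],[358,265]],F,n); print('board top',bd,np.linalg.norm(bd[0]-bd[1]),np.degrees(np.arctan2((bd[0]-bd[1])[0],-(bd[0]-bd[1])[1])))
E=onplane(c,[[313,263]],F+.014*n,n)[0]-.014*n; B=onplane(c,[[314,65]],F+.002*n,n)[0]-.002*n
H=onplane(c,[[314,160],[303,215],[325,215],[313.5,255]],F+.018*n,n)-.018*n
print('end',E,'blade',B,np.linalg.norm(E-B),'handle',H,np.linalg.norm(H[1]-H[2]))
d=(B-E)/np.linalg.norm(B-E); print('axis',d,'down',-u,'origin',(E+B)/2)
f=c['frame'][170:262,290:340].astype(int); m=((f[:,:,0]-f[:,:,2])>60)
print([ (np.nonzero(r)[0].min()+290,np.nonzero(r)[0].max()+290,r.sum()) for r in m[::15]])
E
python3 s6.py
```

```text
board top [[0.609  0.2259 0.149 ]
 [0.6295 0.4143 0.1492]] 0.18960007981132715 -6.21666964564317
end [0.6158 0.3657 0.1433] blade [0.4558 0.3852 0.0304] 0.1967468400056463 handle [[0.5249 0.3775 0.0791]
 [0.5691 0.3612 0.111 ]
 [0.5714 0.3831 0.1111]
 [0.6065 0.3674 0.1366]] 0.022054340039167973
axis [-0.8131  0.0993 -0.5736] down [-0.8145  0.0876 -0.5736] origin [0.5358 0.3754 0.0868]
[(np.int64(290), np.int64(339), np.int64(50)), (np.int64(290), np.int64(339), np.int64(48)), (np.int64(290), np.int64(339), np.int64(49)), (np.int64(290), np.int64(339), np.int64(49)), (np.int64(290), np.int64(339), np.int64(49)), (np.int64(290), np.int64(339), np.int64(50)), (np.int64(290), np.int64(339), np.int64(50))]
```

```bash
cat > s7.py <<'E'
from h import *
np.set_printoptions(precision=4,suppress=True)
a=np.deg2rad(35); h=np.array([.9943,-.107,0]); n=-np.sin(a)*h+np.array([0,0,np.cos(a)])
ax=np.array([-.8138,.0935,-.5736]); g=np.array([.5358,.3754,.0868])-.010*ax
q=quat(np.cross(ax,n),-n)
move_ptp(g+.09*n,q); move_straight(g+.02*n,vel=.12); f0=read_contact_force(); print(f0)
for z in(.010,.005):
    move_straight(g+z*n,vel=.05); f=np.array(read_contact_force()); print(z,f)
    if f@n>6: break
grasp(60); print('w',read_gripper_width(),read_contact_force(),'z',z)
move_straight(g+.03*n,vel=.1); print(read_gripper_width(),read_contact_force())
move_straight(g+.12*n+[0,0,.06],vel=.25)
cx=np.array([.0805,-.9967,0]);cy=np.array([.9967,.0805,0]);C=np.array([.5682,-.2561,0])
p=C-.003*cx-.052*cy
v=p-.02*cx+[0,0,.22]; move_ptp(v,quat(cy,[0,0,-1])); cam('wrist','w5'); print(read_gripper_width(),read_time_s(),read_tool_pos())
E
python3 s7.py
```

```text
Traceback (most recent call last):
  File "s7.py", line 6, in <module>
    move_ptp(g+.09*n,q); move_straight(g+.02*n,vel=.12); f0=read_contact_force(); print(f0)
                         ~~~~~~~~~~~~~^^^^^^^^^^^^^^^^^
plant.MotionError: the arm cannot follow that straight line within its joint ranges
```

```bash
cat > k.py <<'E'
from h import *
np.set_printoptions(precision=3,suppress=True)
a=np.deg2rad(35); h=np.array([.9943,-.107,0]); n=-np.sin(a)*h+np.array([0,0,np.cos(a)])
ax=np.array([-.8138,.0935,-.5736]); g=np.array([.5358,.3754,.0868])-.010*ax
xx=np.cross(ax,n)
print(read_joints())
for dz in (.09,.05,.02,.005):print('base',dz,ik(g+dz*n,quat(xx,-n)))
uu=np.cross(xx,n)
for tilt in (-15,-10,-5,5):
    t=np.deg2rad(tilt); m=R.from_rotvec(t*xx/np.linalg.norm(xx)).apply(n)
    print(tilt,m,[ik(g+dz*m,quat(xx,-m)) for dz in(.09,.005)])
for along in (-.02,-.01,.01,.02):print('al',along,ik(g+along*ax+.005*n,quat(xx,-n)))
print('flip',ik(g+.005*n,quat(-xx,-n)))
E
python3 k.py
```

```text
[ 0.724  0.502  1.915 -1.029  0.518  0.133]
base 0.09 [ 0.725  0.501  1.915 -1.03   0.517  0.134]
base 0.05 [ 0.694  0.567  1.907 -1.13   0.473  0.22 ]
base 0.02 None
base 0.005 None
-15 [-0.762  0.083  0.643] [None, None]
-10 [-0.703  0.077  0.707] [None, None]
-5 [-0.639  0.069  0.766] [None, None]
5 [-0.497  0.053  0.866] [array([ 0.69 ,  0.494,  1.866, -0.779,  0.534, -0.136]), array([ 0.636,  0.633,  1.851, -0.959,  0.426,  0.022])]
al -0.02 None
al -0.01 None
al 0.01 None
al 0.02 None
flip None
```

Joint 4's limit blocks the exactly square approach. Tilting the hand about 4° about the jaw axis makes it reachable, and I'll undo the tilt when laying the knife down.

```bash
cat > s7.py <<'E'
from h import *
np.set_printoptions(precision=4,suppress=True)
a=np.deg2rad(35); h=np.array([.9943,-.107,0]); n=-np.sin(a)*h+np.array([0,0,np.cos(a)])
ax=np.array([-.8138,.0935,-.5736]); g=np.array([.5358,.3754,.0868])-.010*ax
xx=np.cross(ax,n); xx/=np.linalg.norm(xx); T=np.deg2rad(4)
m=R.from_rotvec(T*xx).apply(n); q=quat(xx,-m)
cx=np.array([.0805,-.9967,0]);cy=np.array([.9967,.0805,0]);C=np.array([.5682,-.2561,0]);up=np.array([0,0,1.])
qp=quat(cy,-R.from_rotvec(T*cy).apply(up))   # same tilt relative to the knife (x_knife=-cx, x_tool=cy)
if __name__=='__main__':
    print(np.cross(-cx,up),cy,[ik(C+[0,.0,z],qp) for z in(.22,.02)])
    for z in(.03,.005): print(ik(g+z*n,q))
    move_ptp(g+.09*n,q); move_straight(g+.02*n,vel=.12); print(read_contact_force())
    for z in(.010,.006):
        move_straight(g+z*n,vel=.05); f=np.array(read_contact_force()); print(z,f)
        if f@n>6: break
    grasp(60); print('w',read_gripper_width(),read_contact_force(),'z',z)
    move_straight(g+.03*n,vel=.1); print(read_gripper_width(),read_contact_force())
    move_straight(g+.10*n+[0,0,.06],vel=.25)
    v=C-.003*cx-.052*cy-.02*cx+[0,0,.22]; move_ptp(v,qp); cam('wrist','w5'); print(read_gripper_width(),read_time_s(),read_tool_pos())
E
python3 s7.py
```

```text
[ 0.9967  0.0805 -0.    ] [0.9967 0.0805 0.    ] [array([-0.5526,  0.5124,  1.5546,  0.0626,  1.1167, -0.6618]), array([-0.5526,  0.7606,  1.7034,  0.0853,  0.7208, -0.6985])]
[ 0.6592  0.5935  1.8708 -0.9639  0.4495  0.039 ]
[ 0.6415  0.6347  1.8596 -1.0188  0.424   0.0841]
[-0.4271 -0.3011  0.0742]
0.01 [ 0.0551  0.8229 -0.4232]
0.006 [-0.5954  0.1227  0.3804]
w 0.26177481861318913 [-3.497  -1.1402  5.1465] z 0.006
0.25551283840991834 [-0.1463  0.2143 -0.1622]
0.2599864997614306 21.3083 [ 0.5148 -0.2366  0.22  ]
```

View pics/w5.png

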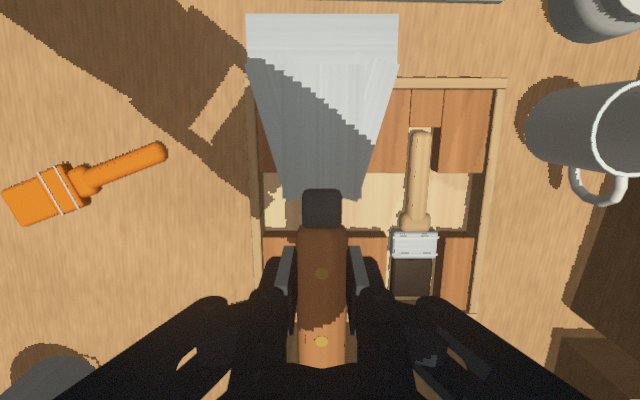

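The knife is held with its blade edge mid at about (322,15), and the brush lies in its bay at (415,210). I'll check the knife's offset in the grip and lay it down.

```bash
cat > s8.py <<'E'
from h import *; from s7 import cx,cy,C,up,qp
np.set_printoptions(precision=4,suppress=True)
c=cam('wrist'); t=np.array(read_tool_pos())
B=onz(c,[[246.5,15],[398,15.5]],t[2]-.004); e=(B-t); print('blade rel tcp along -x',-(e@cx),'lat',e@cy,np.linalg.norm(B[0]-B[1]))
off=np.clip(-(e@cx).mean()-.110,-.006,.006); print('off',off)   # >0: knife too far to -x
p=C-.003*cx-.052*cy+off*cx
move_ptp([p[0],p[1],.12],qp); move_straight([p[0],p[1],.045],vel=.15); print(read_contact_force())
c=cam('wrist','w6')
for z in(.030,.022,.020,.019,.018,.017,.016):
    move_straight([p[0],p[1],z],vel=.04); f=read_contact_force(); print(z,f)
    if f[2]>3 or np.hypot(*f[:2])>5: break
E
python3 s8.py
```

```text
blade rel tcp along -x [0.1088 0.1088] lat [-0.0308  0.0324] 0.06324481388225721
off -0.0012217876824067858
[0.0676 0.0548 0.6445]
0.03 [-0.2157 -0.1158 -0.7086]
0.022 [ 0.062   0.1184 -1.226 ]
0.02 [-0.3769  0.1284 -1.2422]
0.019 [-0.5536  1.228  -0.8129]
0.018 [-0.2112 -0.2773 -1.6579]
0.017 [0.0126 0.4297 0.4965]
0.016 [-3.5641  1.5692 13.5237]
```

View pics/w6.png

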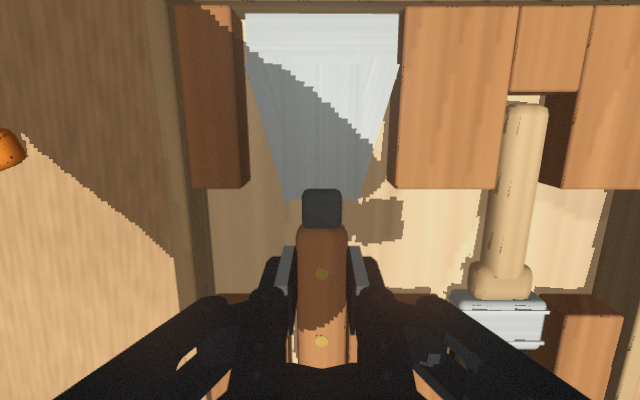

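The blade sits between its infill edges (246–398 in a 243–402 opening), and floor contact came at z = 16 mm. I'll release and retreat, then measure the lid angle from the first top view's lid corners, c2 (607,38) and (655,452).

```bash
cat > s9.py <<'E'
from h import *; from s7 import cx,cy,C,up
np.set_printoptions(precision=4,suppress=True)
p=read_tool_pos(); open_gripper(); print(read_contact_force())
move_straight([p[0],p[1],.06],vel=.1); move_straight([p[0],p[1],.42],vel=.3)
c=cam('wrist','w7'); c=cam('top','top1')
g=lambda q:np.array(q,float)/4+np.array((350,110))-.375
for px,s in(((607,38),1),((655,452),-1)):
    P=onplane(c,[g(px)],C+s*.125*cy,cy)[0]; r=P-C; x=r@cx-.13; z=r[2]-.042; print(x,z,np.hypot(x,z),np.arctan2(z,-x))
def path():
    out=[]
    for th in np.linspace(1.95,0,14):
        r=.225; d=.008+.011*abs(np.sin(th))-.002
        X=.13-r*np.cos(th)+d*np.sin(th); Z=.042+r*np.sin(th)+d*np.cos(th)
        out.append(C+X*cx+Z*up)
    return out
q=quat(cy,[0,0,-1])
start=C+.27*cx
for w in [start+.45*up,start+.27*up]+path(): print(w,None if ik(w,q) is None else ik(w,q))
print(read_time_s())
E
python3 s9.py
```

```text
[-0.719 -1.038  0.093]
0.05471472216971493 0.22992249617087193 0.2363430876238053 1.804421255670552
0.04307348892814794 0.2593031951363583 0.2628563722955325 1.7354057175484559
[ 0.5899 -0.5252  0.45  ] [-0.811   0.7004  0.6206 -0.      1.8206 -0.8915]
[ 0.5899 -0.5252  0.27  ] [-0.811   0.7247  1.0132 -0.      1.4037 -0.8915]
[ 0.5866 -0.4837  0.245 ] [-0.7764  0.6875  1.1503 -0.      1.3038 -0.8569]
[ 0.5841 -0.4528  0.2573] [-0.7488  0.6442  1.2024 -0.      1.295  -0.8294]
[ 0.5815 -0.4203  0.265 ] [-0.7178  0.6039  1.2589 -0.      1.2789 -0.7984]
[ 0.5787 -0.3867  0.2676] [-0.6838  0.5679  1.3186 -0.      1.2551 -0.7644]
[ 0.576  -0.3528  0.2652] [-0.6473  0.5375  1.3804 -0.      1.2237 -0.7279]
[ 0.5733 -0.3195  0.2576] [-0.609   0.5141  1.4431 -0.      1.1843 -0.6896]
[ 0.5707 -0.2875  0.2449] [-0.57    0.499   1.5055 -0.      1.1371 -0.6506]
[ 0.5683 -0.2577  0.2273] [-0.5315  0.4933  1.5662 -0.      1.0821 -0.6121]
[ 0.5662 -0.2308  0.2052] [-0.495   0.4978  1.6239 -0.      1.0199 -0.5756]
[ 0.5643 -0.2075  0.1791] [-0.4621  0.5129  1.6773 -0.      0.9515 -0.5427]
[ 0.5627 -0.1884  0.1496] [-0.4344  0.5386  1.7248 -0.      0.8781 -0.515 ]
[ 0.5616 -0.1742  0.1173] [-0.413   0.5745  1.7653 -0.      0.8019 -0.4936]
[ 0.5608 -0.1651  0.0832] [-0.3992  0.6192  1.7972 -0.      0.7252 -0.4798]
[ 0.5606 -0.1614  0.048 ] [-0.3936  0.671   1.8197 -0.      0.6509 -0.4742]
27.35
```

View pics/w7.png

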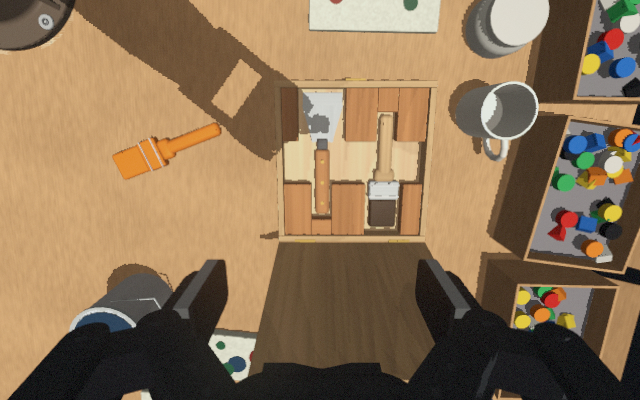

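Both tools lie in their bays: the knife at (322,150) with its blade away from the hinge, the brush at (384,170) with its bristles towards it. Now the lid, pushed from outside along its arc.

```bash
cat > s10.py <<'E'
from h import *; from s7 import cx,cy,C,up
np.set_printoptions(precision=4,suppress=True)
q=quat(cy,[0,0,-1]); s=C+.27*cx
grasp(20); p=read_tool_pos(); move_ptp(s+.45*up,q); move_straight(s+.27*up,vel=.25); print(read_contact_force(),read_time_s())
for th in np.linspace(1.95,0.1,14):
    r=.225; d=.006+.011*abs(np.sin(th))
    move_straight(C+(.13-r*np.cos(th)+d*np.sin(th))*cx+(.042+r*np.sin(th)+d*np.cos(th))*up,vel=.15)
    f=np.array(read_contact_force()); print(round(th,2),f@cx,f[2])
    if np.linalg.norm(f)>25: print('STOP');break
else:
    p=np.array(read_tool_pos())
    for z in np.arange(.058,.0445,-.002):
        move_straight([p[0],p[1],z],vel=.04); f=read_contact_force(); print(round(z,4),f)
        if f[2]>15: break
print(read_time_s(),read_tool_pos())
E
python3 s10.py
```

```text
[ 0.5725 -0.0087  1.7986] 30.0667
1.95 -0.4407475089543209 0.23762405888031057
1.81 0.7677290158597705 0.5584309674063107
1.67 -0.07925013747231228 -0.29843185215953194
1.52 -0.0798578374047124 0.18682030273633002
1.38 0.6216016417310274 -0.47226623588873895
1.24 0.8317844500752547 -0.09353630267115531
1.1 0.5667981743467648 -0.29239432592968306
0.95 1.299009378941856 0.3016266394266584
0.81 0.6497007396468655 1.2312836987470082
0.67 -0.23656242539685163 0.13064309783299483
0.53 0.2504504014204332 -0.24203695752306387
0.38 0.5888078216493609 -0.5323838408017276
0.24 -0.6241968617658047 0.17077685409865181
0.1 -0.15258891044627257 -0.39164693204932044
0.058 [ 0.4299 -0.5875  0.0866]
0.056 [ 0.027  -0.5131  0.5916]
0.054 [-0.5146  0.0091  1.239 ]
0.052 [0.0129 0.277  0.9107]
0.05 [-0.8639  0.4468  6.9708]
0.048 [-7.0813  3.9158 28.1443]
37.075 [ 0.5613 -0.1637  0.0503]
```

The finger met the lid top at z = 50 mm, which is 42 + 8, so the lid is shut, and it was pressed to 28 N. I'll retreat and check numerically: lid outline against prediction, and everything else against the first image.

```bash
cat > s11.py <<'E'
from h import *; from s7 import cx,cy,C,up
np.set_printoptions(precision=3,suppress=True)
p=np.array(read_tool_pos()); move_straight([p[0],p[1],.30],vel=.3)
move_ptp([.142,-.609,.43],quat([.226,-.974,0],[0,0,-1])) ; sleep(.3)
c=cam('top','top2'); a=cv2.imread('pics/top0.png').astype(int); b=cv2.imread('pics/top2.png').astype(int)
d=(np.abs(a-b).max(2)>45).astype(np.uint8); d=cv2.morphologyEx(d,cv2.MORPH_OPEN,np.ones((2,2)))
n,l,s,ce=cv2.connectedComponentsWithStats(d); print([tuple(map(int,x)) for x in s[1:] if x[4]>25 and x[1]<300])
Q=proj(c,[C+.13*i*cx+.125*j*cy+.050*up for i,j in((1,1),(1,-1),(-1,-1),(-1,1))]); print('lid predicted',Q)
m=np.zeros(b.shape[:2],np.uint8); cv2.fillConvexPoly(m,Q.astype(int),1); m2=cv2.erode(m,np.ones((5,5)))
px=b[m2>0]; print('lid colour',px.mean(0),px.std(0),'beyond hinge',b[150:230,475:500].reshape(-1,3).mean(0),'table',b[255:270,400:440].reshape(-1,3).mean(0))
print(read_time_s(),read_contact_force())
E
python3 s11.py
```

```text
[(456, 120, 59, 111, 4871), (397, 150, 58, 32, 248), (303, 158, 19, 20, 263), (405, 164, 14, 5, 50), (399, 171, 50, 11, 289), (422, 186, 6, 18, 56), (293, 189, 18, 33, 218), (430, 200, 19, 14, 75), (183, 203, 7, 6, 36), (186, 207, 12, 22, 170), (425, 216, 4, 15, 47), (177, 218, 5, 7, 28), (378, 225, 23, 6, 89), (459, 233, 5, 12, 41)]
lid predicted [[453.973 142.157]
 [462.947 229.693]
 [369.98  235.984]
 [363.02  148.328]]
lid colour [102.159 138.389 172.889] [4.97  6.613 7.964] beyond hinge [ 88.721 121.356 159.738] table [ 87.953 120.235 158.222]
40.65 [-0.816 -0.297 -0.057]
```

```bash
python3 -c "
from plant import *
job_done(); print(read_time_s())"
```

```text
the job is handed in; nothing more can be done
the job is handed in; nothing more can be done
```

The flat brush and the filling knife are both in their bays, turned the right way, and the lid is shut. I handed the job in just after 40.7 s.

- **Tools:** Each was lowered until it touched the floor (about 4 N for the brush, 14 N for the knife) and then released. The wrist picture taken before closing showed both lying in their bays, bristles towards the hinge and blade away from it.
- **Lid:** I pushed it over from outside with the shut fingers. They met its top at z = 50 mm, the height for a closed lid, and pressed it down with 28 N at most.
- **Last check:** By numbers only, because the picture views were used up. The top camera shows an evenly lid-coloured panel over the case and bare table where the open lid stood. Against the first image, the only changes are the case and lid and the two spots the tools came from.

**Disagreements along the way:**
- Joint 4's range did not allow a grip exactly square to the slope, so I tilted the hand 4° and undid the tilt when laying the knife down.
- The top and wrist cameras disagreed by 2–3 mm on the case's centre, so I used the average.
- Measured lengths came out 2–4% short for the brush, the knife and the case's width. All of this stayed within the bays' clearances.

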